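# Shut and lock the specimen box with its T-key

## Robot

A 6-joint arm with a two-finger parallel gripper is mounted at the origin on a cart in front of the work surface, level with it; the furniture and walls round the work are solid. World frame = base frame: x ahead of the robot, y to its left, z up, the work surface at z = 0. Lengths are in mm, angles in rad, forces in N, time in s.
With the tool pointing down it reaches from about 400 to 825 mm from the base axis. Payload 7 kg.
Tool frame: the origin (TCP) lies on the centre line of the jaws, within the pads' length; the fingertips stand 11 mm ahead of it and the grasp point (between the pads) lies 8 mm behind it; z points along the fingers, y is the line along which they close (so a half turn about z gives the same grasp; the last joint's range is limited). The gripper opens to 88 mm and grips with 3 to 60 N. Pads are 19 mm wide; open, the fingers measure 130 mm over their backs; the gripper's body (78 mm by 193 mm) begins 47 mm behind the grasp point.
Start: joints at [1.496, 0.359, 0.012, 0, -1.224, -0.288], TCP at [239.56, 631.036, 237.561] pointing down, gripper open.
Joint ranges: [-3.07, 3.07], [-1.43, 2.12], [-1.02, 1.25], [-3.03, 1.67], [-3.05, -0], [-3.03, 3.03]. Speed limits (rad/s): [2.39, 2.39, 3.01, 3.14, 3.14, 3.14].

## Interface

Orientations are given as a unit quaternion [w, x, y, z].
In Python, from plant import manip, vision gives the robot as it stands. The module is installed in compiled form; this text tells all that it offers.
- The arm moves only by the tool play_rows, never from a script. Its argument "motion" is a list of rows, each an object of numbers: "dx", "dy", "dz": the shift along the tool's x, y, z each as a share of 0.04 m, from -1 to 1; "turn": the turn about the tool's z as a share of pi rad, from -1 to 1; "jaw": the opening, from 0 (shut) to 1 (fully open). A call has 1 to 10 rows; each row shifts and turns the commanded pose from where the row before left it, along the tool's axes as they then stand; what a row does not reach is not made up. A row lasts 1/10 s, in which the tool goes at most 50 mm and 8.59 degrees, less where a joint would pass 70% of its speed; a pose out of reach is approached as far as the arm can. A call with a number of a shift or a turn outside -1 to 1 is refused whole. A call with a gripper value outside its range is refused whole. The fingers move at their own pace and stop on an object; "grip_force" is the grip in N (left out, the last holds). Time passes only in rows, so rows that do not move let the fingers close. It gives the time, the measured TCP pose, the force, the opening and the grip force at its end, in the units of the state.
- manip.get_state(): the state, without advancing time (a new reading comes with each control period).
- vision.snapshot(name): name is "scene" or "top" or "wrist"; returns a dict with "frame" (420x560x3 uint8, red, green, blue), "camera_matrix" (3x3 intrinsics, pixels), "world_from_camera" (4x4, takes a point from camera to world coordinates). Camera axes: x right, y down, z forward; pixel columns grow to the right and rows downward; lengths in mm; the calibration is good to about 2 mm. The wrist camera is an equidistant fisheye: a pixel r from the principal point sees the ray r / f radians off the axis. A picture is of the moment at which its call begins. There is no depth.
- manip.hand_in(): hands the job in; it is judged then, once.
The state is a dict: "time_s": time; "joint_pos": joint angles; "joint_vel": joint speeds; "joint_torque": joint torques, N m; "eef_pos": TCP position; "tool_rot": TCP orientation; "contact_force": force on the tool from outside, world axes, zero at the start; "wrist_torque": the same for the moment, N m; "grip_width": finger opening in mm; "gripper_force": force on a finger pad.
Only numpy, scipy, OpenCV 4.12 (cv2) and the standard library are available. Lean on these libraries where they do the work, as an engineer would, in place of code of your own. Each camera call takes 0.05 s, during which the arm holds its last target. There are 200 camera calls.

## Task

Shut the sloping lid of the small lock box fully. Then take the T-key from its stand, pass its T-head lengthwise through the slot in the lid until the collar sits on the lid, turn it a quarter turn so that the head is locked crosswise under the slot, and let go of it. Leave the vial, the carton and the cup where they stand.

Things in the scene. Friction and masses are not known exactly. Their poses are not given: they have to be found in the camera images.
- lock_box: white steel box, 150 (x) x 160 (y) mm, fixed; origin under its centre, on the worktop; z up. Its low front wall (-x, 60 mm) faces roughly the robot, its back wall (+x) is 147 mm high; the rim between slopes 30 degrees and the lid lies on it. Hinge axis along y at x = +75, z = 147 mm.
- lid (a joint): hinge of the lid, rad: 0 = shut (on the rim, sloping 30 degrees down to the front), grows as the front edge rises (0.52 = level; limit 1.3). Stiff hinge: the lid stays where it is left; pushing its front edge down takes less than 3 N. No latch or spring.
- lid_edge (a point): point on the lid's outer face, mid-width, 160 mm from the hinge axis, 16 mm from the free front edge; moves with the lid; a good place to push. x up the lid towards the hinge, y along the hinge, z out of the face. Aluminium lid 180 x 166 mm, 4 mm thick, 8 mm round bar along the free edge.
- slot (a point): centre of the slot (36 mm along y, 14 mm along x) at the outer face of the lid when shut; fixed to the box, does not move with the lid. x up the slope, y along the slot (level), z out of the shut lid, leaning 30 degrees from vertical to the front. x = +120, z = -4 mm here is the hinge axis. It goes through the 4 mm lid and the latch bar beneath.
- latch_bar: fixed steel bar, 5 mm thick, 50 mm wide, across the box 1 mm under the shut lid, with the same 36 x 14 mm slot, in line with the lid's when the lid is shut. Its underside is 10 mm below the lid's outer face; more than 40 mm free space below. Origin on the hinge axis, axes as slot. The key's head locks under it.
- key: steel T-key, about 80 g, at first upright in the key stand, collar on the stand's top. Origin: middle of the collar's underside; z along the shank to the grip; y along the T-head. Collar: 38 mm disc, 4 mm thick. Above it a flat grip 12 mm thick (x), 40 mm wide (y), z = 6 to 40 mm. No stop or detent: it may be turned either way.
- key_head (a point): end of the key's T-head, 22 mm below the key's origin on its axis; axes as key. The head is 28 mm long (y, parallel to the grip), 9 mm wide (x), 8 mm high; between it and the collar is a round shank of 9 mm diameter, 14 mm long. With the collar on the shut lid, the key's origin is at slot and the head is 4 mm clear below the latch bar.
- key_stand: grey plastic block 50 (x) x 64 (y) x 32 mm high, fixed to the worktop, with the same 36 x 14 mm slot along its y right through it; origin under its centre, z up. Stands to the left or right of the box.
- vial: bystander: glass vial, 43 mm diameter, 98 mm tall, grey cap; origin under its centre. Stands on the other side of the box from the key stand.
- carton: bystander: white upright carton 32 x 38 x 85 mm; origin under its centre
- microscope: fixed in the room, at the right of the worktop beside the arm's start, about 0.35 m tall: keep clear of it when setting out. Origin under its foot.
- cup: bystander: clear cup with swabs, 47 mm diameter, 54 mm tall; origin under its centre
Not all that is in view belongs to the job. What is shaped like the key_stand but purple or turquoise is not meant.

How it is judged:
By the outcome, as a careful person would: the job done as asked, in the order asked, and still so for the second after the job is handed in, with the robot touching nothing.
It also fails if it takes over 58 s, if anything falls off the work surface, if the arm or the gripper's body presses on something with over 40 N, if the wrist force passes 120 N, or if a joint passes its speed limit or range.

## Working session

There is one attempt and no reset: what is moved stays moved. The work goes in short steps, Python scripts to look and compute and a tool call to move; the robot and the scene stay as the last step left them, time stands still between calls to the robot, and variables do not carry over. Pictures are saved under pics/ and viewed, at most 10 in all, crops included, and the job is handed in when it is done.

Besides the shell and the picture viewer there is one more tool, called after "Call:" as name(argument=value, ...) on one line, values as JSON. play_rows: Moves the arm, as the interface text tells. Its arguments: {"type":"object","properties":{"motion":{"type":"array","items":{"type":"object","properties":{"dx":{"type":"number","minimum":-1,"maximum":1},"dy":{"type":"number","minimum":-1,"maximum":1},"dz":{"type":"number","minimum":-1,"maximum":1},"turn":{"type":"number","minimum":-1,"maximum":1},"jaw":{"type":"number"}}}},"grip_force":{"type":"number"}},"required":["motion"]}

```bash
mkdir -p pics; python3 - <<'E'
from plant import manip, vision
import cv2,numpy as np
print(manip.get_state())
for n in("scene","top"):
    s=vision.snapshot(n); cv2.imwrite(f"pics/{n}0.png",s["frame"][:,:,::-1]); np.savez(f"{n}0.npz",**s)
    print(n,s["camera_matrix"].round(1).tolist(),s["world_from_camera"].round(3).tolist())
E
```

```text
{'time_s': 0.0, 'joint_pos': array([ 1.49609592e+00,  3.59388173e-01,  1.10516970e-02, -3.56941921e-04,
       -1.22408237e+00, -2.88097730e-01]), 'joint_vel': array([-0.00052121,  0.00026795,  0.00024281, -0.000474  , -0.00220586,
        0.00027236]), 'joint_torque': array([-9.27269211e-04, -5.82720459e+01,  2.93044746e+01,  6.99720070e+00,
        7.10932160e-03, -1.53370070e-04]), 'eef_pos': array([239.40769181, 630.61321655, 236.61749037]), 'tool_rot': array([ 8.24516286e-04,  9.83580951e-01, -1.80465585e-01, -8.04512521e-05]), 'contact_force': array([-0.17350271, -0.88874169, -0.24703898]), 'wrist_torque': array([-0.02180044, -0.02843296, -0.00679304]), 'gripper_force': 0.0, 'grip_width': 87.912620970552}
scene [[454.9, 0.0, 284.4], [0.0, 454.9, 213.7], [0.0, 0.0, 1.0]] [[0.768, -0.502, 0.398, 54.052], [-0.64, -0.586, 0.496, -711.829], [-0.016, -0.636, -0.772, 1042.271], [0.0, 0.0, 0.0, 1.0]]
top [[481.4, 0.0, 279.9], [0.0, 481.4, 210.7], [0.0, 0.0, 1.0]] [[0.027, -0.975, 0.22, 186.549], [-1.0, -0.027, 0.002, -120.721], [0.004, -0.22, -0.976, 1672.722], [0.0, 0.0, 0.0, 1.0]]
```

View pics/scene0.png

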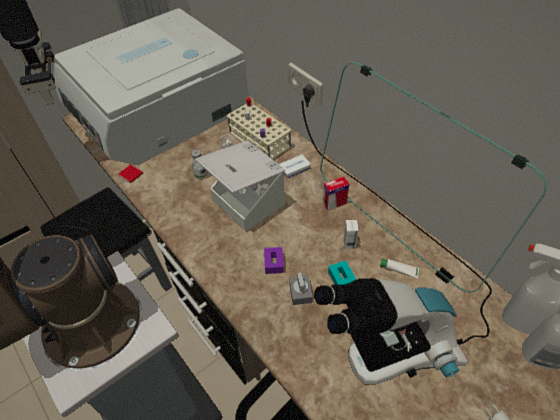

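View pics/top0.png

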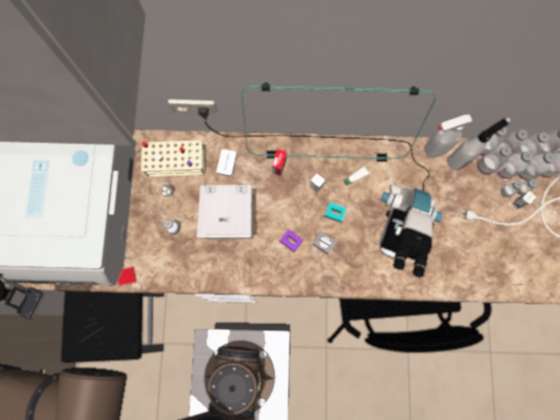

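The lid stands open near level. The grey stand with the key is right of the box, at about (324,243) in top and (301,288) in scene. The vial is on the left of the box at (172,227) in top. Next I enlarge these areas.

```bash
cat > h.py <<'E'
import numpy as np,cv2
from plant import manip,vision
def ray(s,p):
    T=s["world_from_camera"];K=s["camera_matrix"]
    d=np.linalg.inv(K)@[p[0],p[1],1.]
    return T[:3,3],T[:3,:3]@d
def plane(s,p,z):
    o,d=ray(s,p);return (o+d*(z-o[2])/d[2])
def proj(s,X):
    T=np.linalg.inv(s["world_from_camera"]);c=T[:3,:3]@X+T[:3,3];p=s["camera_matrix"]@c;return p[:2]/p[2]
def tri(s1,p1,s2,p2):
    o1,d1=ray(s1,p1);o2,d2=ray(s2,p2)
    t=np.linalg.lstsq(np.c_[d1,-d2],o2-o1,rcond=None)[0]
    a,b=o1+t[0]*d1,o2+t[1]*d2;return (a+b)/2,np.linalg.norm(a-b)
E
python3 - <<'E'
from h import *
a=dict(np.load("scene0.npz"));b=dict(np.load("top0.npz"))
A=cv2.resize(a["frame"][130:330,180:380,::-1],None,fx=3,fy=3,interpolation=2)[:600]
B=cv2.resize(b["frame"][165:265,150:350,::-1],None,fx=4,fy=4,interpolation=2)
cv2.imwrite("pics/c1.png",A);cv2.imwrite("pics/c2.png",B)
print(plane(b,(324,243),32),plane(b,(225,212),147), plane(b,(324,243),72))
E
```

```text
[ 446.09338161 -272.9498108    32.        ] [520.73506751  59.61991902 147.        ] [ 439.76580529 -269.23853831   72.        ]
```

View pics/c1.png

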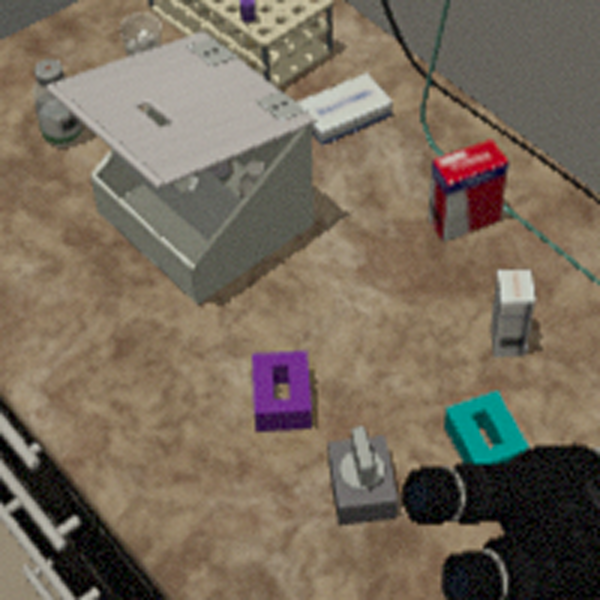

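View pics/c2.png

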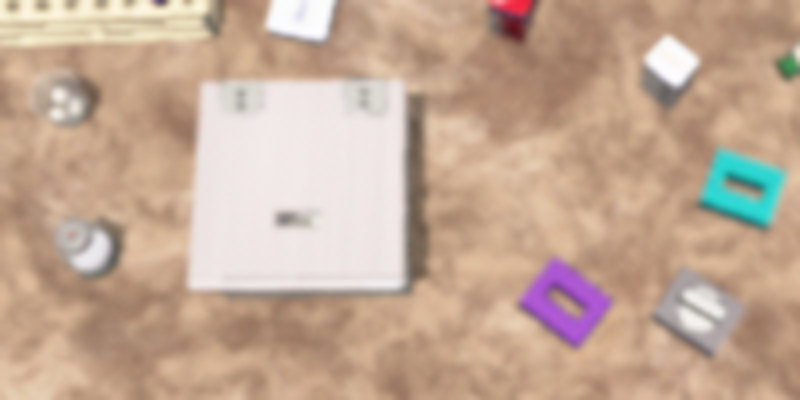

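c1 shows the lid corners at (312,122), (205,32), (50,88) and (160,185), and the box's front-right foot at (200,302). c2 shows the same lid corners at (408,80), (203,82), (190,290) and (408,290), and the stand corners around (698,311).

```bash
python3 - <<'E'
from h import *
a=dict(np.load("scene0.npz"));b=dict(np.load("top0.npz"))
f=lambda u:(180+u[0]/3,130+u[1]/3); g=lambda u:(150+u[0]/4,165+u[1]/4)
np.set_printoptions(precision=1,suppress=True)
for n,u,v in [("BR",(312,122),(408,80)),("BL",(205,32),(203,82)),("FL",(50,88),(190,290)),("FR",(160,185),(408,290)),("keytop",(360,432),(700,305)),("slot",(153,113),(297,219))]:
    print(n,tri(a,f(u),b,g(v)))
for n,u,z in [("FRfoot",(200,302),0),("FRtop",(195,263),60),("FLtop",(95,178),60),("BRfoot",(316,222),0),("FLfoot",(98,210),0)]: print(n,plane(a,f(u),z))
st=[(685,268),(744,300),(712,355),(652,320)]
print("stand top",[plane(b,g(u),32) for u in st])
print("stand scene",[plane(a,f(u),32) for u in [(328,442),(385,436),(398,500),(338,510)]])
# collar ellipse
E
```

```text
BR (array([609.7, -24.1, 155.6]), np.float64(3.9140609553513377))
BL (array([607.8, 142.2, 152.4]), np.float64(3.578333828627055))
FL (array([430.2, 134.3, 193.5]), np.float64(6.43302395543944))
FR (array([432. , -35.4, 205. ]), np.float64(4.64299818279231))
keytop (array([ 445.5, -272. ,   95.1]), np.float64(7.453433230606166))
slot (array([488.7,  55.9, 184. ]), np.float64(2.4054537135217875))
FRfoot [467.6 -19.3   0. ]
FRtop [467.6 -19.7  60. ]
FLtop [457.2 130.2  60. ]
BRfoot [617.4 -14.2   0. ]
FLfoot [459.3 142.8   0. ]
stand top [array([ 484.3, -263.2,   32. ]), array([ 457.7, -314.3,   32. ]), array([ 409.3, -286.9,   32. ]), array([ 438.1, -235.2,   32. ])]
stand scene [array([ 447.9, -233.7,   32. ]), array([ 489.2, -260.9,   32. ]), array([ 456. , -314.3,   32. ]), array([ 411.9, -289.1,   32. ])]
```

Call:
play_rows(motion=[{"turn": -0.04, "jaw": 0}, {"turn": -0.04, "jaw": 0}, {"turn": -0.04, "jaw": 0}, {"dx": -0.25, "dy": 0.9}, {"dx": -0.25, "dy": 0.9}, {"dx": -0.25, "dy": 0.9}, {"dx": -0.25, "dy": 0.9}, {"dx": -0.25, "dy": 0.9}])

```text
validation failed for argument at $.mo...
```

Call:
play_rows(motion=[{"dx": 0, "dy": 0, "dz": 0, "turn": -0.04, "jaw": 0}, {"dx": 0, "dy": 0, "dz": 0, "turn": -0.04, "jaw": 0}, {"dx": 0, "dy": 0, "dz": 0, "turn": -0.04, "jaw": 0}, {"dx": -0.25, "dy": 0.9, "dz": 0, "turn": 0, "jaw": 0}, {"dx": -0.25, "dy": 0.9, "dz": 0, "turn": 0, "jaw": 0}, {"dx": -0.25, "dy": 0.9, "dz": 0, "turn": 0, "jaw": 0}, {"dx": -0.25, "dy": 0.9, "dz": 0, "turn": 0, "jaw": 0}, {"dx": -0.25, "dy": 0.9, "dz": 0, "turn": 0, "jaw": 0}], grip_force=10)

```text
time_s: 0.9
eef_pos: [191.8, 448.6, 237.0]
tool_rot: [0.0, 1.0, 0.007, -0.0]
contact_force: [0.4, 0.6, 0.5]
grip_width: 29.5
gripper_force: 0.0
```

Call:
play_rows(motion=[{"dx": 0.66, "dy": 0.96, "dz": 0, "turn": 0, "jaw": 0}, {"dx": 0.66, "dy": 0.96, "dz": 0, "turn": 0, "jaw": 0}, {"dx": 0.66, "dy": 0.96, "dz": 0, "turn": 0, "jaw": 0}, {"dx": 0.66, "dy": 0.96, "dz": 0, "turn": 0, "jaw": 0}, {"dx": 0.66, "dy": 0.96, "dz": 0, "turn": 0, "jaw": 0}, {"dx": 0.66, "dy": 0.96, "dz": 0, "turn": 0, "jaw": 0}, {"dx": 0.66, "dy": 0.96, "dz": 0, "turn": 0, "jaw": 0}, {"dx": 0.66, "dy": 0.96, "dz": 0, "turn": 0, "jaw": 0}, {"dx": 0.66, "dy": 0.96, "dz": 0, "turn": 0, "jaw": 0}, {"dx": 0.66, "dy": 0.96, "dz": 0, "turn": 0, "jaw": 0}])

```text
time_s: 1.9
eef_pos: [462.1, 68.2, 237.6]
tool_rot: [-0.0, 1.0, 0.007, 0.0]
contact_force: [0.5, 1.6, -0.4]
grip_width: 0.3
gripper_force: 0.0
```

Call:
play_rows(motion=[{"dx": 0, "dy": 0, "dz": 0.5, "turn": 0, "jaw": 0}, {"dx": 0, "dy": 0, "dz": 0.5, "turn": 0, "jaw": 0}, {"dx": 0, "dy": 0, "dz": 0.5, "turn": 0, "jaw": 0}, {"dx": 0.05, "dy": 0, "dz": 0.5, "turn": 0, "jaw": 0}, {"dx": 0.05, "dy": 0, "dz": 0.5, "turn": 0, "jaw": 0}, {"dx": 0.1, "dy": 0, "dz": 0.5, "turn": 0, "jaw": 0}, {"dx": 0.1, "dy": 0, "dz": 0.4, "turn": 0, "jaw": 0}])

```text
time_s: 2.6
eef_pos: [473.4, 70.1, 100.5]
tool_rot: [0.0, 1.0, 0.007, -0.0]
contact_force: [1.4, 0.9, 1.1]
grip_width: 0.4
gripper_force: 0.4
```

Call:
play_rows(motion=[{"dx": 0, "dy": 0, "dz": 0.1, "turn": 0, "jaw": 0}, {"dx": 0, "dy": 0, "dz": 0.1, "turn": 0, "jaw": 0}])

```text
time_s: 2.8
eef_pos: [473.4, 70.1, 93.4]
tool_rot: [0.0, 1.0, 0.007, -0.0]
contact_force: [-0.3, -1.0, 0.7]
grip_width: 0.4
gripper_force: 0.4
```

Call:
play_rows(motion=[{"dx": 0, "dy": 0, "dz": 0.05, "turn": 0, "jaw": 0}, {"dx": 0, "dy": 0, "dz": 0.05, "turn": 0, "jaw": 0}])

```text
time_s: 3.0
eef_pos: [473.9, 70.5, 90.2]
tool_rot: [-0.0, 1.0, 0.007, 0.001]
contact_force: [-1.0, -1.1, 8.3]
grip_width: 0.6
gripper_force: 4.1
```

Call:
play_rows(motion=[{"dx": 0, "dy": 0, "dz": 0.04, "turn": 0, "jaw": 0}, {"dx": 0, "dy": 0, "dz": 0, "turn": 0, "jaw": 0}])

```text
time_s: 3.2
eef_pos: [474.2, 70.5, 89.8]
tool_rot: [-0.0, 1.0, 0.008, 0.001]
contact_force: [-5.2, 0.2, 14.6]
grip_width: 0.8
gripper_force: 7.6
```

Call:
play_rows(motion=[{"dx": 0, "dy": 0, "dz": -0.6, "turn": 0, "jaw": 1}, {"dx": 0, "dy": 0, "dz": -0.9, "turn": 0, "jaw": 1}, {"dx": 0, "dy": 0, "dz": -0.9, "turn": 0, "jaw": 1}, {"dx": 0, "dy": 0, "dz": -0.9, "turn": 0, "jaw": 1}, {"dx": 0, "dy": 0, "dz": -0.3, "turn": 0, "jaw": 1}, {"dx": 0, "dy": 0, "dz": 0, "turn": 0, "jaw": 1}])

```text
time_s: 3.8
eef_pos: [474.4, 70.9, 234.4]
tool_rot: [-0.001, 1.0, 0.007, 0.002]
contact_force: [-0.1, -0.1, -0.4]
grip_width: 42.4
gripper_force: 0.0
```

```bash
python3 - <<'E'
from h import *
s=vision.snapshot("wrist"); cv2.imwrite("pics/w1.png",s["frame"][:,:,::-1]); np.savez("w1.npz",**s)
print(s["camera_matrix"].round(1).tolist(),s["world_from_camera"].round(3).tolist(),manip.get_state()["eef_pos"])
s=vision.snapshot("top");np.savez("top1.npz",**s)
s=vision.snapshot("scene");np.savez("scene1.npz",**s)
E
```

```text
[[325.2, 0.0, 277.6], [0.0, 325.2, 207.0], [0.0, 0.0, 1.0]] [[0.014, -0.957, -0.291, 554.41], [-1.0, -0.014, -0.001, 71.799], [-0.003, 0.291, -0.957, 380.899], [0.0, 0.0, 0.0, 1.0]] [473.54074909  70.54732755 232.60161016]
```

View pics/w1.png

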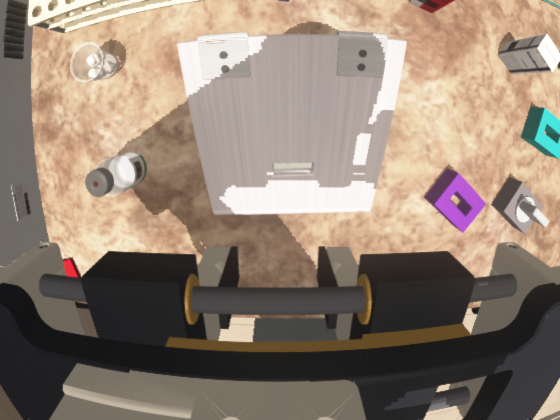

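The lid is shut with the slot at about (293,167). The lid corners are at (180,42), (406,41), (372,210) and (213,213). The stand is at (522,205) on the right. I cast rays for these and look at the slot close up.

```bash
cat >> h.py <<'E'
def fray(s,p):
    K=s["camera_matrix"];T=s["world_from_camera"]
    v=np.array([(p[0]-K[0,2]),(p[1]-K[1,2])]);r=np.hypot(*v);t=r/K[0,0]
    return T[:3,3],T[:3,:3]@np.r_[v/r*np.sin(t),np.cos(t)]
def fplane(s,p,z):
    o,d=fray(s,p);return o+d*(z-o[2])/d[2]
E
python3 - <<'E'
from h import *
np.set_printoptions(precision=1,suppress=True)
s=dict(np.load("w1.npz"))
print("slot",fplane(s,(293,167),90.5),"L",fplane(s,(274,167),90.5),"R",fplane(s,(312,167),90.5))
for p,z in [((180,42),150),((406,41),150),((372,210),62),((213,213),62)]: print(p,fplane(s,p,z))
c=lambda x0,y0,w,h,k:cv2.resize(s["frame"][y0:y0+h,x0:x0+w,::-1],(w*k,h*k),interpolation=cv2.INTER_CUBIC)
A=c(253,145,80,40,8);B=c(490,175,70,40,8)
cv2.imwrite("pics/c3.png",np.vstack([A[:,:560],B]))
E
```

```text
slot [504.2  58.   90.5] L [503.9  75.2  90.5] R [504.5  40.7  90.5]
(180, 42) [606.9 143.2 150. ]
(406, 41) [612.6 -20.8 150. ]
(372, 210) [455.6 -28.5  62. ]
(213, 213) [449.9 138.8  62. ]
```

View pics/c3.png

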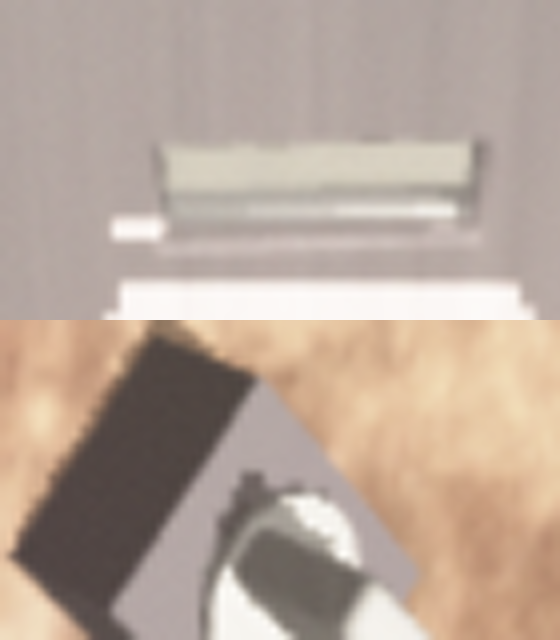

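The slot is clear and centred at about (293,169), which is world (502, 57.6, 90.5), with the box yaw at +2°. Next I go to the stand for a closer view.

Call:
play_rows(motion=[{"dx": -0.31, "dy": 0.94, "dz": 0, "turn": 0, "jaw": 1}, {"dx": -0.31, "dy": 0.94, "dz": 0, "turn": 0, "jaw": 1}, {"dx": -0.31, "dy": 0.94, "dz": 0, "turn": 0, "jaw": 1}, {"dx": -0.31, "dy": 0.94, "dz": 0, "turn": 0, "jaw": 1}, {"dx": -0.31, "dy": 0.94, "dz": 0, "turn": 0, "jaw": 1}, {"dx": -0.31, "dy": 0.94, "dz": 0, "turn": 0, "jaw": 1}, {"dx": -0.31, "dy": 0.94, "dz": 0, "turn": 0, "jaw": 1}, {"dx": -0.31, "dy": 0.94, "dz": 0, "turn": 0, "jaw": 1}])

```text
time_s: 4.75
eef_pos: [377.2, -233.1, 230.7]
tool_rot: [-0.0, 1.0, 0.007, -0.001]
contact_force: [0.9, -0.7, 0.1]
grip_width: 87.9
gripper_force: 0.0
```

Call:
play_rows(motion=[{"dx": 0, "dy": 0, "dz": 0, "turn": 0.043, "jaw": 1}, {"dx": 0, "dy": 0, "dz": 0, "turn": 0.043, "jaw": 1}, {"dx": 0, "dy": 0, "dz": 0, "turn": 0.043, "jaw": 1}, {"dx": 0, "dy": 0, "dz": 0, "turn": 0.043, "jaw": 1}, {"dx": 0, "dy": 0, "dz": 0, "turn": 0, "jaw": 1}])

```text
time_s: 5.25
eef_pos: [377.9, -231.8, 230.6]
tool_rot: [0.0, 0.965, -0.261, -0.001]
contact_force: [-0.9, -0.1, -0.4]
grip_width: 87.3
gripper_force: 0.0
```

```bash
python3 - <<'E'
from h import *
s=vision.snapshot("wrist"); np.savez("w2.npz",**s)
st=manip.get_state();print(st["eef_pos"],st["tool_rot"])
f=s["frame"][60:260,150:410,::-1];cv2.imwrite("pics/w2.png",cv2.resize(f,None,fx=3,fy=3,interpolation=2))
E
```

```text
[ 378.01021547 -231.76901045  230.76542641] [ 8.09167472e-05  9.65941042e-01 -2.58759639e-01 -1.16051005e-03]
```

View pics/w2.png

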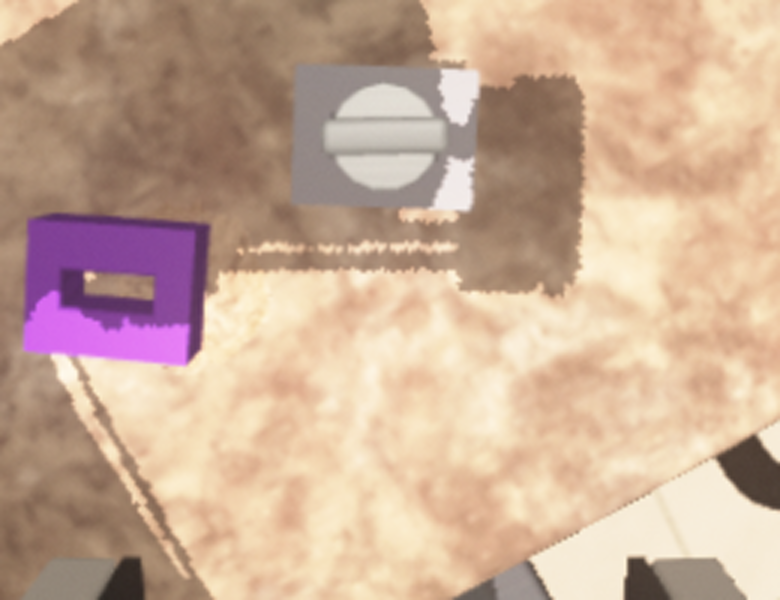

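The grey stand has corners at crop (294,65), (478,69), (473,211) and (292,206). The grip bar runs from (324,136) to (446,135).

```bash
python3 - <<'E'
from h import *
np.set_printoptions(precision=1,suppress=True)
s=dict(np.load("w2.npz"));q=lambda u:(150+u[0]/3,60+u[1]/3)
C=np.array([fplane(s,q(u),32) for u in [(294,65),(478,69),(473,211),(292,206)]]);print(C,C.mean(0))
G=[fplane(s,q(u),72) for u in [(324,136),(446,135)]];d=G[0]-G[1];print(G,(G[0]+G[1])/2,"len",np.linalg.norm(d),"yaw",np.degrees(np.arctan2(-d[0],d[1])))
for d in (C[0]-C[1],C[3]-C[2]):print("yaw",np.degrees(np.arctan2(-d[0],d[1])),np.linalg.norm(d))
print("collar",fplane(s,q((386,137)),36))
st=manip.get_state();w,x,y,z=st["tool_rot"];a=np.arctan2(2*x*y,x*x-y*y);print("alpha",np.degrees(a))
D=((G[0]+G[1])/2-st["eef_pos"])[:2];print("tool dx dy",D@[np.cos(a),np.sin(a)]/40,D@[np.sin(a),-np.cos(a)]/40, "dz",(st["eef_pos"][2]-54)/40)
E
```

```text
[[ 488.5 -260.3   32. ]
 [ 455.1 -314.7   32. ]
 [ 412.2 -288.1   32. ]
 [ 445.9 -234.1   32. ]] [ 450.4 -274.3   32. ]
[array([ 459.8, -258.3,   72. ]), array([ 441.2, -290.8,   72. ])] [ 450.5 -274.5   72. ] len 37.50770760254161 yaw -29.81302492991427
yaw -31.550531964205366 63.79544782888882
yaw -31.920132821762678 63.638938749412986
collar [ 450.1 -274.8   36. ]
alpha -29.992973301561886
tool dx dy 2.103980258160938 0.020184750826711083 dz 4.419135660240477
```

Call:
play_rows(motion=[{"dx": 0.7, "dy": 0, "dz": 0, "turn": 0.006, "jaw": 1}, {"dx": 0.7, "dy": 0, "dz": 0, "turn": 0, "jaw": 1}, {"dx": 0.7, "dy": 0, "dz": 0.5, "turn": 0, "jaw": 1}, {"dx": 0, "dy": 0.02, "dz": 0.9, "turn": 0, "jaw": 1}, {"dx": 0, "dy": 0, "dz": 0.9, "turn": 0, "jaw": 1}, {"dx": 0, "dy": 0, "dz": 0.9, "turn": 0, "jaw": 1}, {"dx": 0, "dy": 0, "dz": 0.6, "turn": 0, "jaw": 1}, {"dx": 0, "dy": 0, "dz": 0.3, "turn": 0, "jaw": 1}, {"dx": 0, "dy": 0, "dz": 0.2, "turn": 0, "jaw": 1}, {"dx": 0, "dy": 0, "dz": 0, "turn": 0, "jaw": 1}])

```text
time_s: 6.3
eef_pos: [450.2, -275.6, 59.5]
tool_rot: [0.0, 0.963, -0.268, -0.001]
contact_force: [0.3, -0.1, -0.7]
grip_width: 87.4
gripper_force: 0.0
```

Call:
play_rows(motion=[{"dx": 0, "dy": 0, "dz": 0.12, "turn": 0, "jaw": 1}, {"dx": 0, "dy": 0, "dz": 0, "turn": 0, "jaw": 0.5}, {"dx": 0, "dy": 0, "dz": 0, "turn": 0, "jaw": 0.3}, {"dx": 0, "dy": 0, "dz": 0, "turn": 0, "jaw": 0.3}, {"dx": 0, "dy": 0, "dz": 0, "turn": 0, "jaw": 0.3}, {"dx": 0, "dy": 0, "dz": 0, "turn": 0, "jaw": 0.3}, {"dx": 0, "dy": 0, "dz": 0, "turn": 0, "jaw": 0.3}], grip_force=12)

```text
time_s: 7.0
eef_pos: [450.3, -275.7, 55.3]
tool_rot: [-0.0, 0.963, -0.269, 0.0]
contact_force: [-0.8, 0.5, 0.2]
grip_width: 45.2
gripper_force: 0.0
```

Call:
play_rows(motion=[{"dx": 0, "dy": 0, "dz": 0, "turn": 0, "jaw": 0.3}, {"dx": 0, "dy": 0, "dz": 0, "turn": 0, "jaw": 0.3}, {"dx": 0, "dy": 0, "dz": 0, "turn": 0, "jaw": 0.3}])

```text
time_s: 7.3
eef_pos: [450.4, -275.7, 55.2]
tool_rot: [0.0, 0.963, -0.269, 0.0]
contact_force: [0.3, 0.3, 0.6]
grip_width: 39.9
gripper_force: 12.0
```

Call:
play_rows(motion=[{"dx": 0, "dy": 0, "dz": -0.18, "turn": 0, "jaw": 0.3}, {"dx": 0, "dy": 0, "dz": -0.17, "turn": 0, "jaw": 0.3}, {"dx": 0, "dy": 0, "dz": 0, "turn": 0, "jaw": 0.3}])

```text
time_s: 7.6
eef_pos: [451.1, -275.9, 70.4]
tool_rot: [0.0, 0.963, -0.269, 0.001]
contact_force: [0.7, 0.6, -0.9]
grip_width: 39.8
gripper_force: 12.0
```

Call:
play_rows(motion=[{"dx": -0.1, "dy": 0, "dz": 0, "turn": 0, "jaw": 0.3}, {"dx": -0.1, "dy": 0, "dz": 0, "turn": 0, "jaw": 0.3}, {"dx": -0.1, "dy": 0, "dz": 0, "turn": 0, "jaw": 0.3}, {"dx": -0.1, "dy": 0, "dz": 0, "turn": 0, "jaw": 0.3}, {"dx": -0.1, "dy": 0, "dz": 0, "turn": 0, "jaw": 0.3}])

```text
time_s: 8.1
eef_pos: [433.1, -265.1, 69.2]
tool_rot: [-0.0, 0.963, -0.269, 0.0]
contact_force: [3.3, -2.2, -1.9]
grip_width: 40.0
gripper_force: 12.0
```

Call:
play_rows(motion=[{"dx": -0.1, "dy": 0, "dz": 0, "turn": 0, "jaw": 0.3}, {"dx": -0.1, "dy": 0, "dz": 0, "turn": 0, "jaw": 0.3}, {"dx": 0, "dy": 0, "dz": 0, "turn": 0, "jaw": 0.3}])

```text
time_s: 8.4
eef_pos: [425.7, -260.7, 69.2]
tool_rot: [-0.0, 0.963, -0.269, -0.0]
contact_force: [1.3, -0.0, 1.3]
grip_width: 40.1
gripper_force: 12.0
```

```bash
python3 - <<'E'
from h import *
s=vision.snapshot("wrist"); np.savez("w3.npz",**s);st=manip.get_state();print(st["eef_pos"],st["contact_force"],st["grip_width"])
A=cv2.resize(s["frame"][150:310,180:380,::-1],None,fx=3,fy=3,interpolation=2)
s=vision.snapshot("scene"); B=cv2.resize(s["frame"][250:330,260:340,::-1],(200,200),interpolation=2)
B=cv2.copyMakeBorder(B,0,280,0,0,cv2.BORDER_CONSTANT)
cv2.imwrite("pics/w3.png",np.hstack([A,B]))
E
```

```text
[ 425.71713555 -260.82706555   69.12918396] [ 0.6710702  -0.33175416  0.12696507] 39.87339106256617
```

View pics/w3.png

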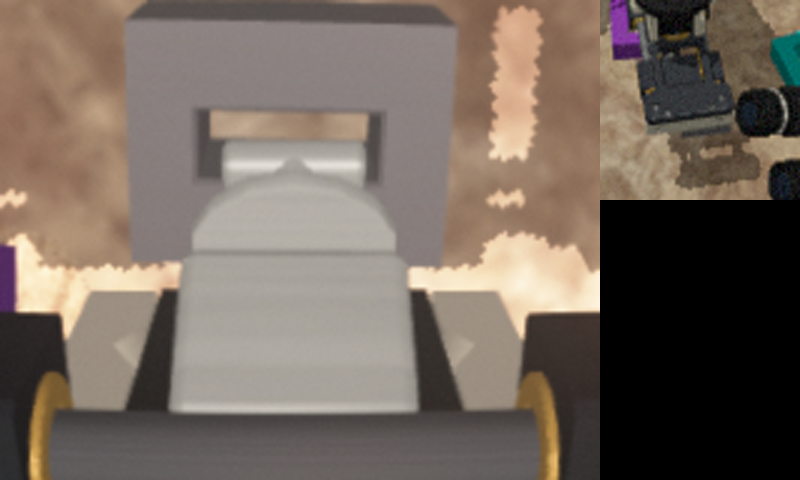

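The key has pivoted cleanly to about 30° in the jaws, centred, with the head pointing forward at crop (294,150). Now I carry it to the box.

Call:
play_rows(motion=[{"dx": 0, "dy": 0, "dz": -0.4, "turn": 0, "jaw": 0.3}, {"dx": 0, "dy": 0, "dz": -0.8, "turn": 0, "jaw": 0.3}, {"dx": 0, "dy": 0, "dz": -0.8, "turn": 0, "jaw": 0.3}, {"dx": 0, "dy": 0, "dz": -0.7, "turn": 0, "jaw": 0.3}, {"dx": 0, "dy": 0, "dz": 0, "turn": -0.037, "jaw": 0.3}, {"dx": 0, "dy": 0, "dz": 0, "turn": -0.037, "jaw": 0.3}, {"dx": 0, "dy": 0, "dz": 0, "turn": -0.037, "jaw": 0.3}, {"dx": 0, "dy": 0, "dz": 0, "turn": -0.037, "jaw": 0.3}, {"dx": 0, "dy": 0, "dz": 0, "turn": -0.037, "jaw": 0.3}])

```text
time_s: 9.4
eef_pos: [425.2, -260.8, 176.5]
tool_rot: [-0.0, 1.0, 0.02, -0.001]
contact_force: [0.5, 1.2, -1.3]
grip_width: 40.0
gripper_force: 12.0
```

Call:
play_rows(motion=[{"dx": 0.09, "dy": -0.5, "dz": 0, "turn": 0, "jaw": 0.3}, {"dx": 0.09, "dy": -0.9, "dz": 0, "turn": 0, "jaw": 0.3}, {"dx": 0.09, "dy": -0.9, "dz": 0, "turn": 0, "jaw": 0.3}, {"dx": 0.09, "dy": -0.9, "dz": 0, "turn": 0, "jaw": 0.3}, {"dx": 0.09, "dy": -0.9, "dz": 0, "turn": 0, "jaw": 0.3}, {"dx": 0.09, "dy": -0.9, "dz": 0, "turn": 0, "jaw": 0.3}, {"dx": 0.09, "dy": -0.9, "dz": 0, "turn": 0, "jaw": 0.3}, {"dx": 0.09, "dy": -0.9, "dz": 0, "turn": 0, "jaw": 0.3}, {"dx": 0.09, "dy": -0.9, "dz": 0, "turn": 0, "jaw": 0.3}, {"dx": 0, "dy": 0, "dz": 0, "turn": 0, "jaw": 0.3}])

```text
time_s: 10.4
eef_pos: [447.2, 50.6, 176.8]
tool_rot: [0.0, 1.0, 0.02, -0.001]
contact_force: [-0.3, 0.2, -0.8]
grip_width: 39.9
gripper_force: 12.0
```

```bash
python3 - <<'E'
from h import *
s=vision.snapshot("wrist"); np.savez("w4.npz",**s);st=manip.get_state();print(st["eef_pos"],st["tool_rot"],st["contact_force"],st["grip_width"])
w,x,y,z=st["tool_rot"];print(np.degrees(np.arctan2(2*x*y,x*x-y*y)))
A=cv2.resize(s["frame"][130:290,180:380,::-1],None,fx=4,fy=3.75,interpolation=2)
cv2.imwrite("pics/w4.png",cv2.resize(s["frame"][110:260,190:370,::-1],None,fx=4,fy=4,interpolation=2))
E
```

```text
[446.76788467  49.13278554 176.59172288] [ 3.75911821e-04  9.99807959e-01  1.95638374e-02 -1.07709228e-03] [ 0.59431716 -0.24428689 -0.75244867] 39.989307725588276
2.2419951210598343
```

View pics/w4.png

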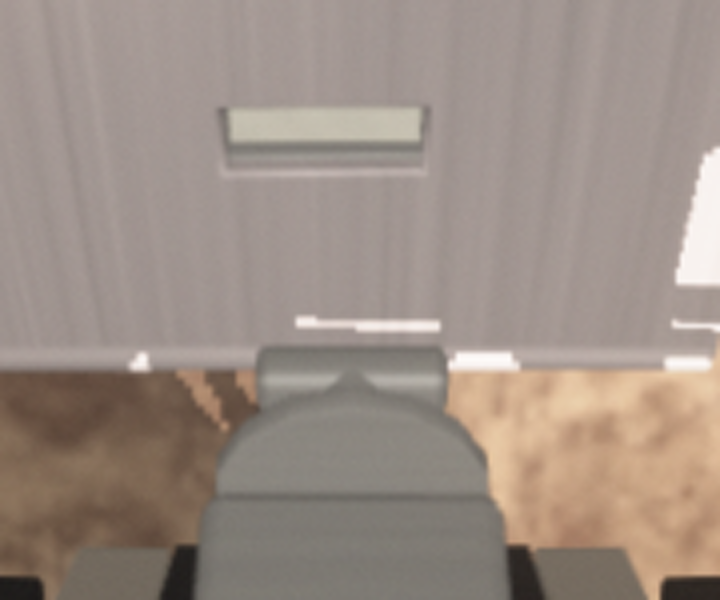

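The slot outline in the crop spans (220–430, 106–172), and the head's front edge is at (258–446, 348). I compute both and check the tilt.

```bash
python3 - <<'E'
from h import *
np.set_printoptions(precision=1,suppress=True)
s=dict(np.load("w4.npz"));q=lambda u:(190+u[0]/4,110+u[1]/4)
T=np.linalg.inv(s["world_from_camera"]);K=s["camera_matrix"]
def fp(X):
    c=T[:3,:3]@X+T[:3,3];r=np.hypot(c[0],c[1]);th=np.arctan2(r,c[2]);return K[0,2]+K[0,0]*th*c[0]/r,K[1,2]+K[0,0]*th*c[1]/r
# slot outline: top edge z=94, bottom edge z=87
tl,tr=[fplane(s,q(u),94) for u in [(219,106),(431,106)]]
bl,br=[fplane(s,q(u),87) for u in [(221,173),(428,174)]]
print(tl,tr,bl,br,"slot",(tl+tr+bl+br)/4)
tcp=np.array([446.8,49.1,176.6]);yaw=np.radians(2.24);bx=np.array([np.cos(yaw),np.sin(yaw),0]);by=np.array([-np.sin(yaw),np.cos(yaw),0]);G=tcp+[0,0,8]
for t in (20,25,30,35,40):
    t_=np.radians(t);u=-np.sin(t_)*bx+np.cos(t_)*[0,0,1];n=np.cos(t_)*bx+np.sin(t_)*np.array([0,0,1])
    o=lambda z,x,y:np.array(fp(G+(z-31.2)*u+x*n+y*by)).round(1)
    print(t,"headtopfrontedge L/R",o(-22,4.5,14),o(-22,4.5,-14),"bottom-",o(-22,-4.5,0),"headtop",o(-14,4.5,14),"collartop",o(4,19,0),"griptop",o(40,6,20),o(40,6,-20))
print("seen front",q((258,348)),q((446,348)),"headback",q((258,408)),"collar",q((352,392)),"grip bottom",q((352,495)))
E
```

```text
[508.   76.3  94. ] [509.4  39.1  94. ] [495.1  76.3  87. ] [496.3  38.6  87. ] slot [502.2  57.6  90.5]Traceback (most recent call last):
  File "<stdin>", line 13, in <module>
TypeError: can't multiply sequence by non-int of type 'numpy.float64'
```

```bash
python3 - <<'E'
from h import *
s=dict(np.load("w4.npz"))
T=np.linalg.inv(s["world_from_camera"]);K=s["camera_matrix"]
def fp(X):
    c=T[:3,:3]@X+T[:3,3];r=np.hypot(c[0],c[1]);th=np.arctan2(r,c[2]);return K[0,2]+K[0,0]*th*c[0]/r,K[1,2]+K[0,0]*th*c[1]/r
ez=np.array([0,0,1.]);yaw=np.radians(2.24);bx=np.array([np.cos(yaw),np.sin(yaw),0]);by=np.array([-np.sin(yaw),np.cos(yaw),0]);G=np.array([446.8,49.1,184.6])
for t in (20,25,30,35):
    t_=np.radians(t);u=-np.sin(t_)*bx+np.cos(t_)*ez;n=np.cos(t_)*bx+np.sin(t_)*ez
    o=lambda z,x,y:np.array(fp(G+(z-31.2)*u+x*n+y*by)).round(1).tolist()
    print(t,"end",o(-22,4.5,14),o(-22,4.5,-14),"headtop",o(-14,4.5,14),"collar",o(0,19,0),o(4,19,0),"gripbot",o(6,6,0))
E
echo seen end 254.5,197 301.5,197 headtop ~254.5,212 collar 278,208 gripbot 278,233.7
```

```text
20 end [257.2, 208.6] [303.6, 208.6] headtop [256.5, 216.9] collar [280.9, 212.2] [280.9, 217.1] gripbot [280.8, 238.4]
25 end [256.8, 203.0] [304.1, 203.0] headtop [256.2, 212.3] collar [280.9, 210.3] [281.0, 215.7] gripbot [280.8, 236.1]
30 end [256.5, 197.8] [304.5, 197.7] headtop [255.8, 207.9] collar [281.0, 208.8] [281.0, 214.8] gripbot [280.9, 234.2]
35 end [256.0, 192.8] [305.1, 192.8] headtop [255.4, 203.8] collar [281.0, 207.9] [281.1, 214.4] gripbot [280.9, 232.5]
seen end 254.5,197 301.5,197 headtop ~254.5,212 collar 278,208 gripbot 278,233.7
```

Call:
play_rows(motion=[{"dx": 0.03, "dy": -0.135, "dz": 0, "turn": 0, "jaw": 0.3}, {"dx": 0.131, "dy": 0, "dz": 0.227, "turn": 0, "jaw": 0.3}, {"dx": 0.131, "dy": 0, "dz": 0.227, "turn": 0, "jaw": 0.3}, {"dx": 0.131, "dy": 0, "dz": 0.227, "turn": 0, "jaw": 0.3}, {"dx": 0.131, "dy": 0, "dz": 0.227, "turn": 0, "jaw": 0.3}, {"dx": 0.131, "dy": 0, "dz": 0.227, "turn": 0, "jaw": 0.3}, {"dx": 0, "dy": 0, "dz": 0, "turn": 0, "jaw": 0.3}, {"dx": 0, "dy": 0, "dz": 0, "turn": 0, "jaw": 0.3}])

```text
time_s: 11.25
eef_pos: [474.7, 54.0, 131.4]
tool_rot: [0.0, 1.0, 0.018, -0.0]
contact_force: [-0.9, 0.1, -1.1]
grip_width: 40.4
gripper_force: 12.0
```

```bash
python3 - <<'E'
from h import *
s=vision.snapshot("wrist"); np.savez("w5.npz",**s)
P=np.mean([manip.get_state()["eef_pos"] for _ in range(1)],axis=0)
yaw=np.radians(2.1);bx=np.array([np.cos(yaw),np.sin(yaw),0]);by=np.array([-np.sin(yaw),np.cos(yaw),0]);ez=np.array([0,0,1.])
sx=np.cos(np.pi/6)*bx+.5*ez;sz=-.5*bx+np.cos(np.pi/6)*ez
d=P+8*ez-[502.2,57.6,90.5];print(P,"slot frame G: x %.1f y %.1f z %.1f (z goal 31.2)"%(d@sx,d@by,d@sz))
cv2.imwrite("pics/w5.png",cv2.resize(s["frame"][110:260,190:370,::-1],None,fx=4,fy=4,interpolation=2))
E
```

```text
[474.83096409  54.13159003 131.75198116] slot frame G: x 0.8 y -2.5 z 56.4 (z goal 31.2)
```

View pics/w5.png

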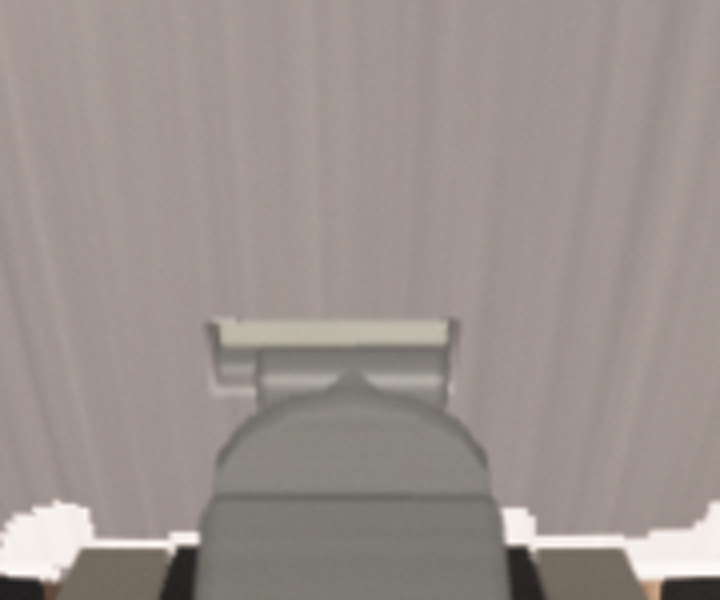

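The head sits about 17 crop px (2.6 mm) right of the slot centre, and along the slope it is right. I correct that and insert.

Call:
play_rows(motion=[{"dx": 0, "dy": -0.065, "dz": 0, "turn": 0, "jaw": 0.3}, {"dx": 0, "dy": 0, "dz": 0, "turn": 0, "jaw": 0.3}, {"dx": 0.05, "dy": 0, "dz": 0.087, "turn": 0, "jaw": 0.3}, {"dx": 0.05, "dy": 0, "dz": 0.087, "turn": 0, "jaw": 0.3}, {"dx": 0.05, "dy": 0, "dz": 0.087, "turn": 0, "jaw": 0.3}, {"dx": 0, "dy": 0, "dz": 0, "turn": 0, "jaw": 0.3}])

```text
time_s: 11.9
eef_pos: [480.6, 56.9, 120.6]
tool_rot: [0.0, 1.0, 0.018, -0.001]
contact_force: [0.3, 0.4, -1.9]
grip_width: 39.9
gripper_force: 12.0
```

Call:
play_rows(motion=[{"dx": 0.05, "dy": 0, "dz": 0.087, "turn": 0, "jaw": 0.3}, {"dx": 0.05, "dy": 0, "dz": 0.087, "turn": 0, "jaw": 0.3}, {"dx": 0, "dy": 0, "dz": 0, "turn": 0, "jaw": 0.3}])

```text
time_s: 12.2
eef_pos: [484.6, 57.1, 113.8]
tool_rot: [0.0, 1.0, 0.018, -0.0]
contact_force: [-1.2, -0.3, -1.2]
grip_width: 40.1
gripper_force: 12.0
```

Call:
play_rows(motion=[{"dx": 0.03, "dy": 0, "dz": 0.052, "turn": 0, "jaw": 0.3}, {"dx": 0.03, "dy": 0, "dz": 0.052, "turn": 0, "jaw": 0.3}, {"dx": 0, "dy": 0, "dz": 0, "turn": 0, "jaw": 0.3}])

```text
time_s: 12.5
eef_pos: [487.3, 57.3, 110.5]
tool_rot: [0.0, 1.0, 0.018, 0.0]
contact_force: [-0.6, -0.7, 2.3]
grip_width: 39.9
gripper_force: 12.0
```

Call:
play_rows(motion=[{"dx": 0.02, "dy": 0, "dz": 0.045, "turn": 0, "jaw": 0.3}, {"dx": 0, "dy": 0, "dz": 0, "turn": 0, "jaw": 0.3}])

```text
time_s: 12.7
eef_pos: [488.1, 57.3, 109.2]
tool_rot: [0.0, 1.0, 0.018, 0.0]
contact_force: [-4.1, 0.5, 9.7]
grip_width: 39.6
gripper_force: 12.0
```

Call:
play_rows(motion=[{"dx": 0, "dy": 0, "dz": 0, "turn": 0, "jaw": 0.7}, {"dx": 0, "dy": 0, "dz": 0, "turn": 0, "jaw": 0.7}, {"dx": 0, "dy": 0, "dz": 0, "turn": 0, "jaw": 0.7}, {"dx": 0, "dy": 0, "dz": 0, "turn": 0, "jaw": 0.7}, {"dx": 0, "dy": 0, "dz": 0, "turn": 0, "jaw": 0.7}])

```text
time_s: 13.2
eef_pos: [487.9, 57.3, 108.3]
tool_rot: [0.0, 1.0, 0.018, -0.0]
contact_force: [-0.2, -0.3, -0.2]
grip_width: 61.0
gripper_force: 0.0
```

```bash
python3 - <<'E'
from h import *
s=vision.snapshot("wrist"); np.savez("w6.npz",**s);st=manip.get_state();print(st["eef_pos"],st["grip_width"],st["contact_force"])
cv2.imwrite("pics/w6.png",cv2.resize(s["frame"][110:260,190:370,::-1],None,fx=3,fy=3,interpolation=2))
E
```

```text
[487.87686151  57.29827598 108.31876294] 60.87945270653227 [ 0.30536797  0.57768376 -0.33588382]
```

View pics/w6.png

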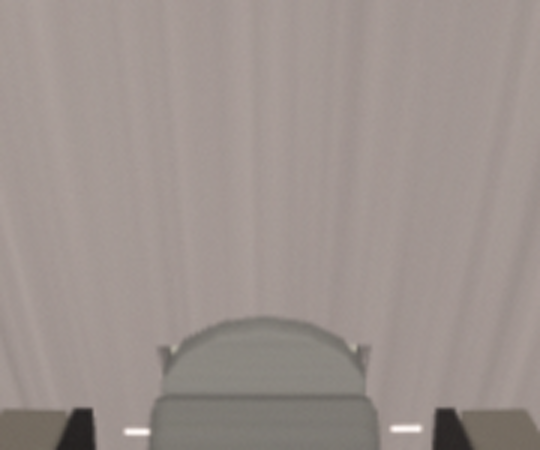

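That was my eleventh picture, one over the limit of ten, so I view no more and go on by numbers. It shows the collar on the lid over the slot, at crop (265,350), and the key free of the jaws.

Call:
play_rows(motion=[{"dx": -0.07, "dy": 0, "dz": -0.25, "turn": 0, "jaw": 0.7}, {"dx": 0, "dy": 0, "dz": -0.25, "turn": 0, "jaw": 0.7}, {"dx": 0, "dy": 0, "dz": 0, "turn": 0.042, "jaw": 0.7}, {"dx": 0, "dy": 0, "dz": 0, "turn": 0.042, "jaw": 0.7}, {"dx": 0, "dy": 0, "dz": 0, "turn": 0.042, "jaw": 0.7}, {"dx": 0, "dy": 0, "dz": 0, "turn": 0.042, "jaw": 0.7}, {"dx": 0, "dy": 0, "dz": 0, "turn": 0.042, "jaw": 0.7}, {"dx": 0, "dy": 0, "dz": 0, "turn": 0.042, "jaw": 0.7}, {"dx": 0, "dy": 0, "dz": 0, "turn": 0.042, "jaw": 0.7}, {"dx": 0, "dy": 0, "dz": 0, "turn": 0.042, "jaw": 0.7}])

```text
time_s: 14.25
eef_pos: [485.5, 57.4, 129.6]
tool_rot: [-0.001, 0.872, -0.49, 0.0]
contact_force: [-0.1, 0.8, -0.0]
grip_width: 61.3
gripper_force: 0.0
```

Call:
play_rows(motion=[{"dx": 0, "dy": 0, "dz": 0, "turn": 0, "jaw": 0.48}, {"dx": 0, "dy": 0, "dz": 0, "turn": 0, "jaw": 0.48}, {"dx": 0, "dy": 0, "dz": 0, "turn": 0, "jaw": 0.48}], grip_force=6)

```text
time_s: 14.55
eef_pos: [485.2, 57.3, 128.8]
tool_rot: [-0.0, 0.874, -0.487, 0.0]
contact_force: [0.1, -0.5, -0.2]
grip_width: 44.5
gripper_force: 0.0
```

Call:
play_rows(motion=[{"dx": 0, "dy": 0, "dz": 0.12, "turn": 0, "jaw": 0.4}, {"dx": 0, "dy": 0, "dz": 0.08, "turn": 0, "jaw": 0.35}, {"dx": 0, "dy": 0, "dz": 0, "turn": 0, "jaw": 0.2}, {"dx": 0, "dy": 0, "dz": 0, "turn": 0, "jaw": 0.1}, {"dx": 0, "dy": 0, "dz": 0, "turn": 0, "jaw": 0.1}, {"dx": 0, "dy": 0, "dz": 0, "turn": 0, "jaw": 0.1}, {"dx": 0, "dy": 0, "dz": 0, "turn": 0, "jaw": 0.1}])

```text
time_s: 15.25
eef_pos: [485.2, 57.2, 120.6]
tool_rot: [-0.0, 0.873, -0.488, 0.0]
contact_force: [-0.7, -1.0, 0.9]
grip_width: 18.8
gripper_force: 5.5
```

Call:
play_rows(motion=[{"dx": 0, "dy": 0, "dz": 0, "turn": -0.042, "jaw": 0.1}, {"dx": 0, "dy": 0, "dz": 0, "turn": -0.042, "jaw": 0.1}, {"dx": 0, "dy": 0, "dz": 0, "turn": -0.042, "jaw": 0.1}, {"dx": 0, "dy": 0, "dz": 0, "turn": -0.042, "jaw": 0.1}])

```text
time_s: 15.65
eef_pos: [486.0, 57.7, 121.0]
tool_rot: [-0.001, 0.971, -0.241, 0.001]
contact_force: [-0.1, 1.4, 3.0]
grip_width: 16.4
gripper_force: 5.9
```

Call:
play_rows(motion=[{"dx": 0, "dy": 0, "dz": 0, "turn": -0.042, "jaw": 0.1}, {"dx": 0, "dy": 0, "dz": 0, "turn": -0.042, "jaw": 0.1}, {"dx": 0, "dy": 0, "dz": 0, "turn": -0.042, "jaw": 0.1}, {"dx": 0, "dy": 0, "dz": 0, "turn": -0.042, "jaw": 0.1}, {"dx": 0, "dy": 0, "dz": 0, "turn": 0, "jaw": 0.1}, {"dx": 0, "dy": 0, "dz": 0, "turn": 0, "jaw": 0.1}])

```text
time_s: 16.25
eef_pos: [485.8, 57.7, 120.7]
tool_rot: [-0.0, 1.0, 0.016, 0.001]
contact_force: [1.5, 1.9, 2.1]
grip_width: 12.3
gripper_force: 6.0
```

Call:
play_rows(motion=[{"dx": 0.03, "dy": 0, "dz": 0.05, "turn": 0, "jaw": 0.1}, {"dx": 0.03, "dy": 0, "dz": 0.05, "turn": 0, "jaw": 0.1}, {"dx": 0, "dy": 0, "dz": 0, "turn": 0, "jaw": 0.1}])

```text
time_s: 16.55
eef_pos: [487.9, 57.7, 116.8]
tool_rot: [-0.0, 1.0, 0.017, 0.0]
contact_force: [0.1, 3.2, 3.6]
grip_width: 12.0
gripper_force: 6.0
```

Call:
play_rows(motion=[{"dx": 0, "dy": 0, "dz": 0, "turn": 0, "jaw": 0.2}, {"dx": 0, "dy": 0, "dz": 0, "turn": 0, "jaw": 0.4}, {"dx": 0, "dy": 0, "dz": 0, "turn": 0, "jaw": 0.5}, {"dx": 0, "dy": 0, "dz": 0, "turn": 0, "jaw": 0.5}, {"dx": 0, "dy": 0, "dz": -0.3, "turn": 0, "jaw": 0.5}, {"dx": 0, "dy": 0, "dz": -0.8, "turn": 0, "jaw": 0.5}, {"dx": -0.5, "dy": 0, "dz": -0.8, "turn": 0, "jaw": 0.5}, {"dx": -0.5, "dy": 0, "dz": 0, "turn": 0, "jaw": 0.5}, {"dx": 0, "dy": 0, "dz": 0, "turn": 0, "jaw": 0.5}])

```text
time_s: 17.45
eef_pos: [446.2, 55.7, 194.3]
tool_rot: [-0.001, 1.0, 0.018, 0.001]
contact_force: [0.8, -0.9, -0.1]
grip_width: 44.1
gripper_force: 0.0
```

```bash
python3 - <<'E'
from h import *
s=vision.snapshot("wrist"); np.savez("w7.npz",**s);np.set_printoptions(precision=1,suppress=True)
print(manip.get_state()["eef_pos"])
T=np.linalg.inv(s["world_from_camera"]);K=s["camera_matrix"]
def fp(X):
    c=T[:3,:3]@X+T[:3,3];r=np.hypot(c[0],c[1]);th=np.arctan2(r,c[2]);return np.array([K[0,2]+K[0,0]*th*c[0]/r,K[1,2]+K[0,0]*th*c[1]/r])
yaw=np.radians(2.1);bx=np.array([np.cos(yaw),np.sin(yaw),0]);by=np.array([-np.sin(yaw),np.cos(yaw),0]);ez=np.array([0,0,1.])
sx=.866*bx+.5*ez;sz=-.5*bx+.866*ez;S=np.array([502.2,57.6,90.5])
for n,v in dict(colL=(0,19,4),colR=(0,-19,4),colUp=(19,0,4),colDn=(-19,0,4),gripUpTop=(20,0,40),gripDnTop=(-20,0,40),gL=(0,6,40),gR=(0,-6,40),lidFL=(-56,83,0),lidFR=(-56,-83,0)).items(): print(n,fp(S+v[0]*sx+v[1]*by+v[2]*sz))
# key = less pink than lid: R-B small vs lid
f=s["frame"].astype(int);c=fp(S+4*sz).astype(int);x0,y0=c-[45,40]
m=((f[...,0]-f[...,1])<5).astype(np.uint8)[y0:y0+75,x0:x0+90]
m=cv2.morphologyEx(m,cv2.MORPH_OPEN,np.ones((3,3)))
n,l,st,ce=cv2.connectedComponentsWithStats(m)
for i in range(1,n):
    if st[i,4]>60: print("blob",st[i,:4]+[x0,y0,0,0],st[i,4],ce[i]+[x0,y0])
i=1+np.argmax(st[1:,4])
for r in range(st[i,1],st[i,1]+st[i,3],4):
    xs=np.where(l[r]==i)[0]; print(r+y0,xs.min()+x0,xs.max()+x0,end="; ")
E
```

```text
[447.1  55.9 193.8]
colL [253.3 145. ]
colR [303.4 144.9]
colUp [278.3 123.8]
colDn [278.4 164.1]
gripUpTop [278.4 152.7]
gripDnTop [278.4 197.1]
gL [269.5 176.2]
gR [287.3 176.2]
lidFL [186.9 194. ]
lidFR [369.8 193.9]
138 270 274;
```

```bash
python3 - <<'E'
import numpy as np,cv2
s=dict(np.load("w7.npz"));lab=cv2.cvtColor(cv2.GaussianBlur(s["frame"],(3,3),0),cv2.COLOR_RGB2LAB).astype(int)
for r in (130,145,160,172,180,188,194,200):
    print(r,"a:",lab[r,244:314:3,1]-128,"L:",lab[r,244:314:3,0])
print("col278 L",list(zip(range(112,206,3),lab[112:206:3,276,0],lab[112:206:3,276,1]-128)))
E
```

```text
130 a: [3 4 4 3 3 3 1 0 0 0 0 0 0 1 0 1 1 3 3 4 3 3 3 3] L: [164 164 163 164 161 156 139 143 146 134 135 134 133 134 150 145 141 156
 161 164 164 159 160 163]
145 a: [3 3 3 2 1 0 1 0 0 0 1 1 1 1 1 1 1 1 1 2 3 3 3 4] L: [163 163 162 146 144 146 146 147 134 129 135 135 134 130 134 147 148 146
 147 152 164 159 161 163]
160 a: [4 3 3 3 3 2 1 1 1 1 0 1 1 1 1 0 1 3 4 4 3 3 4 4] L: [161 162 161 162 163 156 147 146 133 141 146 145 146 141 132 147 149 156
 163 166 162 160 163 164]
172 a: [4 4 4 3 3 3 4 4 3 0 1 1 1 0 3 3 4 4 3 3 4 4 4 4] L: [160 162 161 161 163 158 161 161 144 140 144 144 145 139 144 162 160 162
 164 166 161 162 165 165]
180 a: [4 4 3 4 3 4 4 4 2 1 1 1 1 0 3 3 4 4 4 3 4 3 4 4] L: [159 161 161 160 164 158 161 163 144 138 145 145 145 139 151 164 160 162
 165 166 160 163 164 165]
188 a: [3 4 3 4 4 4 4 3 3 1 1 1 1 1 3 3 3 4 3 4 4 4 4 4] L: [158 159 161 159 163 159 160 160 149 137 143 144 145 138 166 182 179 164
 167 166 162 166 166 167]
194 a: [3 4 3 3 3 3 4 1 2 1 1 1 1 1 2 1 1 1 1 1 1 1 1 1] L: [167 167 167 167 167 168 172 246 233 139 144 145 144 142 238 248 248 248
 248 246 248 
[... 627 characters left out ...]
148, np.int64(139), np.int64(0)), (151, np.int64(137), np.int64(0)), (154, np.int64(145), np.int64(0)), (157, np.int64(166), np.int64(0)), (160, np.int64(146), np.int64(0)), (163, np.int64(143), np.int64(1)), (166, np.int64(144), np.int64(1)), (169, np.int64(145), np.int64(0)), (172, np.int64(144), np.int64(1)), (175, np.int64(143), np.int64(1)), (178, np.int64(145), np.int64(0)), (181, np.int64(145), np.int64(1)), (184, np.int64(144), np.int64(1)), (187, np.int64(144), np.int64(1)), (190, np.int64(144), np.int64(1)), (193, np.int64(144), np.int64(1)), (196, np.int64(142), np.int64(1)), (199, np.int64(163), np.int64(8)), (202, np.int64(165), np.int64(10)), (205, np.int64(168), np.int64(10))]
```

The measured outline agrees with a seated key turned by a quarter turn. The collar spans columns 252–302 (predicted 253–303), and the grip is 269–286 wide with its lower end at row 197 (predicted 197).

```bash
python3 -c "
from plant import manip
print(manip.hand_in())"
```

```text
the job is handed in; nothing more can be done
None
```

The lid is shut and the T-key is through the slot, collar seated, turned a quarter turn and released; the job was handed in at about 17.5 s, no verdict was shown, the vial, carton and cup were not re-measured, and I viewed 11 pictures, one over your limit of 10.

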